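Park the parts box in its corner stop

ROBOT

A 6-joint arm with a two-finger parallel gripper is mounted at the origin on a cart in front of the work surface, level with it; the furniture and walls round the work are solid. World frame = base frame: x ahead of the robot, y to its left, z up, the work surface at z = 0. Lengths are in m, angles in rad, forces in N, time in s.
With the tool pointing down it reaches from about 0.375 to 0.975 m from the base axis. Payload 3.8 kg.
Tool frame: the origin (TCP) lies on the centre line of the jaws, within the pads' length; the fingertips stand 17 mm ahead of it and the grasp point (between the pads) lies 2 mm behind it (bot.tip_extent is the distance from the TCP to the fingertips, in m); z points along the fingers, y is the line along which they close (so a half turn about z gives the same grasp; the last joint's range is limited). The gripper opens to 85 mm and grips with 20 to 120 N. Pads are 22 mm wide; open, the fingers measure 114 mm over their backs; the gripper's body (76 mm by 85 mm) begins 54 mm behind the grasp point. The pads swing forward as they close: fully open they stand 13 mm farther back than shut.
Start: joints at [-1.244, 0.264, 1.604, -0, 1.274, -0.037], TCP at [0.24, -0.631, 0.248] pointing down, gripper open.
Joint ranges: [-2.63, 2.63], [-0.94, 2.18], [0.31, 2.57], [-1.31, 4.45], [0, 2.66], [-2.55, 2.55]. Speed limits (rad/s): [2.57, 2.57, 3.14, 3.14, 3.14, 3.14].

INTERFACE

Orientations are given as a rotation vector (axis times angle).
In Python, from workcell import readout, read_camera, finish_job, bot gives the robot as it stands.
- The arm moves only by the tool jog_arm, never from a script. Its argument "deltas" is one flat list of numbers, 7 for each row, row after row: the shift along the tool's x, y, z in m, then the turn, a rotation vector about the tool's x, y, z in degrees, then the gripper command: -1 is shut, 1 is fully open, values between are in proportion. A call has 1 to 8 rows; each row is the pose to reach, as a shift and turn from the pose commanded when the call began, along the tool's axes at that moment; what a row does not reach only later rows make up. A row lasts 1/10 s, in which the tool goes at most 50 mm and 8.59 degrees, less where a joint would pass 70% of its speed; a pose out of reach is approached as far as the arm can. A call with a gripper value outside its range is refused whole. The fingers move at their own pace and stop on an object; "squeeze" is the grip in N (left out, the last holds). Time passes only in rows, so rows that repeat a pose let the fingers close. It gives the time, the measured TCP pose, the force, the opening and the grip force at its end, in the units of the state.
- readout.read_state(): the state, without advancing time (a new reading comes with each control period).
- read_camera(name): name is "side" or "top" or "wrist"; returns a dict with "color" (400x640x3 uint8, blue, green, red), "fx", "fy", "cx", "cy" (pixels), "origin" and "attitude" of the camera in the world. Camera axes: x right, y down, z forward; pixel columns grow to the right and rows downward; lengths in m; the calibration is good to about 2 mm. A picture is of the moment at which its call begins. There is no depth.
- finish_job(): hands the job in; it is judged then, once.
The state is a dict: "time": time; "q": joint angles; "joint_vel": joint speeds; "joint_torque": joint torques, N m; "tool_pos": TCP position; "tcp_rot": TCP orientation; "wrist_force": force on the tool from outside, world axes, zero at the start; "torque": the same for the moment, N m; "width": opening from 0.0 (shut) to 1.0 (fully open); "grip_force": force on a finger pad.
Only numpy, scipy, OpenCV 4.12 (cv2) and the standard library are available. Lean on these libraries where they do the work, as an engineer would, in place of code of your own. Each camera call takes 0.05 s, during which the arm holds its last target. There are 200 camera calls.

TASK

The reagent bottle stands where the parts box belongs: stand it upright in the middle of the round cork pad first. Then push the parts box along the bench, flat and without lifting it, fully home into the metal corner stop, its long side flush against the longer fence and its end flush against the shorter one. Do not disturb the dish, the tape roll or the timer.

Things in the scene. Friction and masses are not known exactly. Their poses are not given: they have to be found in the camera images.
- box_center (a point): Centre of the parts box, half-way up. Closed flat plastic box, blue with a pale lid, 0.3 to 0.65 kg, too wide to grasp. Body 100 mm along own x, 150 mm along own y, 42 mm tall; the lid rim stands 1 mm out all round, catch and hinge on the long sides a few mm. Starts with its long sides within 0.5 rad of world y. Either end may go first.
- bottle_center (a point): Centre of the reagent bottle, half-way up (61 mm above its underside). White plastic bottle with a red screw cap, upright, round, 56 mm diameter up to 70 mm height, then drawn in to about 45 mm below the cap, which is 46 mm wide at 102 to 122 mm height; about 0.17 kg. The only other bottles stand at the back.
- pad_top (a point): Centre of the upper face of the round cork pad for the bottle: disc 90 mm in diameter, 8 mm thick, fixed to the bench. Either the pad is nearer the robot and the dish farther off, or the reverse.
- home (a point): Where box_center lies when the box is fully home in the corner stop, 21 mm above the bench. Own +x points square to the long fence, whose inner face is 50 mm away; own +y points square to the short fence, whose inner face is 75 mm away; z is up. The sides in -x and -y are open.
- stop: Corner stop screwed to the bench, turned by up to 0.15 rad: two upright aluminium fences 25 mm tall, 5 mm thick, meeting in a right-angled corner, with 22 mm wide feet pointing outward. Origin: the inner corner at bench height; same axes as home. The long fence runs from the corner 180 mm in own -y, the short one 110 mm in own -x.
- evaporator_foot (a point): Front left corner of the foot plate of the rotary evaporator, at bench height. The evaporator is furniture: fixed, solid, over 0.6 m tall, it fills the bench from here to the right (-y) and to the back; go round it in front of the bench.
- dish: Small round cream melamine dish, 83 mm wide at the rim, 38 mm tall, light and loose; origin at the centre of its underside. The box has to pass between it and the pad. Leave it where it is.
- tape: Roll of label tape lying flat, 78 mm wide, 19 mm tall, loose; origin at the centre of its underside. Leave it where it is.
- timer: Lab timer lying on its back, 70 x 64 mm, 16 mm tall, loose; origin at the centre of its underside. Leave it where it is.
Things that resemble listed ones, but are neither listed nor needed, are in the scene too. Leave any blue or purple look-alike of the part that bears bottle_center alone.

How it is judged:
On the way, in this order (a step that is already met when the one before it is completed fails the run):
1. the bottle stands upright on the cork pad, let go (horizontal distance between bottle_center and pad_top below 0.022 m and angle between bottle_center's own z axis and vertical below 0.12 rad and height (world z) of bottle_center between 0.064 and 0.074 m and contact force between the fingers and bottle below 0.1 N), for 0.2 s.
2. the parts box is home in the corner stop (x of box_center in the frame of home above -0.008 m and y of box_center in the frame of home above -0.008 m and horizontal distance between box_center and home below 0.012 m and angle between the y axis of box_center and the y axis of home, either way round below 0.07 rad and height (world z) of box_center below 0.026 m), for 0.2 s.
At the end, for the whole second after the job is handed in: The parts box lies flat and at rest in the corner stop: its centre within 8 mm of home short of either fence and within 12 mm in all, its long side within 0.07 rad of the long fence. The bottle stands upright on the pad, its axis within 22 mm of the pad's centre, released and at rest (all of step 1 and all of step 2 and linear speed of each of parts_box, bottle below 0.01 m/s); the robot touches nothing.
It fails at once if the parts box is lifted or tipped (over 15 mm or 0.2 rad) (height (world z) of box_center above 0.036 m or angle between box_center's own z axis and vertical above 0.2 rad).
It fails at once if the bottle is tipped by more than 0.5 rad (angle between bottle_center's own z axis and vertical above 0.5 rad).
It fails at once if the dish, tape roll or timer is moved by more than 20 mm (distance of any of dish, tape, timer from where it was at the start of the episode above 0.02 m).
It also fails if it takes over 69 s, if anything falls off the work surface, if the arm or the gripper's body presses on something with over 40 N, if the wrist force passes 120 N, or if a joint passes its speed limit or range.

## Working session

There is one attempt and no reset: what is moved stays moved. The work goes in short steps, Python scripts to look and compute and a tool call to move; the robot and the scene stay as the last step left them, time stands still between calls to the robot, and variables do not carry over. Pictures are saved under pics/ and viewed, at most 10 in all, crops included, and the job is handed in when it is done.

Besides the shell and the picture viewer there is one more tool, called after "Emit:" by a JSON object that holds its "fn" and its "kwargs", one argument or row to a line. jog_arm: Moves the arm, as the interface text tells. Its arguments: {"type":"object","properties":{"deltas":{"type":"array"},"squeeze":{"type":"number"}},"required":["deltas"]}

```bash
mkdir -p pics; ls; cat > h.py <<'E'
import numpy as np, cv2
from scipy.spatial.transform import Rotation as R
from workcell import readout, read_camera, finish_job, bot
def att(c):
    a=np.array(c["attitude"],float)
    return a if a.shape==(3,3) else R.from_rotvec(a).as_matrix()
def ray(c,uv,z):
    uv=np.atleast_2d(np.array(uv,float))
    d=np.c_[(uv[:,0]-c["cx"])/c["fx"],(uv[:,1]-c["cy"])/c["fy"],np.ones(len(uv))]@att(c).T
    o=np.array(c["origin"]); t=(z-o[2])/d[:,2]
    return (o+d*t[:,None]).round(4)
def proj(c,p):
    q=(np.atleast_2d(p)-np.array(c["origin"]))@att(c)
    return np.c_[q[:,0]/q[:,2]*c["fx"]+c["cx"],q[:,1]/q[:,2]*c["fy"]+c["cy"]].round(1)
E
python3 - <<'E'
from h import *
for n in ("top","side"):
    c=read_camera(n); cv2.imwrite(f"pics/{n}0.png",c["color"]); np.save(f"pics/{n}0.npy",c,allow_pickle=True)
    print(n,{k:v for k,v in c.items() if k!="color"})
print(readout.read_state())
E
```

```text
pics
top {'fx': 465.5688938241145, 'fy': 465.5688938241145, 'cx': 319.7655704505748, 'cy': 205.76828533498966, 'origin': array([0.38215006, 0.04916716, 1.32778922]), 'attitude': array([-2.19451042,  2.14030689, -0.11984589])}
side {'fx': 508.48251055923606, 'fy': 508.48251055923606, 'cx': 315.61662993608434, 'cy': 197.4038613980107, 'origin': array([-0.70418683,  0.42836429,  0.76785262]), 'attitude': array([-1.37120432,  1.81569245, -1.10517038])}
{'time': 0.1, 'q': array([-1.24386597e+00,  2.64722520e-01,  1.60523968e+00, -3.84754436e-05,
        1.27371358e+00, -3.69111209e-02]), 'joint_vel': array([-0.00269663, -0.00079995, -0.00280982, -0.00148011,  0.00126988,
        0.00237603]), 'joint_torque': array([ 3.46551478e-04, -5.16707003e+01, -3.68590736e+01, -1.20449149e-04,
        6.25062399e-03, -6.21787422e-06]), 'tool_pos': array([ 0.2399873 , -0.63022215,  0.24705516]), 'tcp_rot': array([-3.08772484e+00, -5.68019116e-01,  5.29653665e-04]), 'wrist_force': array([ 0.00100028,  0.06551443, -0.73126307]), 'torque': array([0.06262402, 0.03706002, 0.0007422 ]), 'grip_force': 0.0, 'width': 1.0004199744296813}
```

View pics/top0.png

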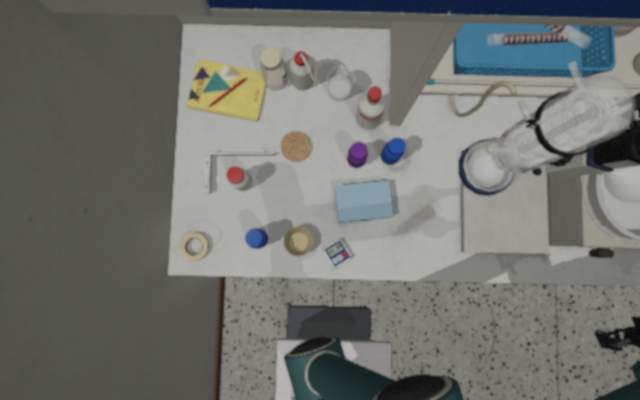

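View pics/side0.png

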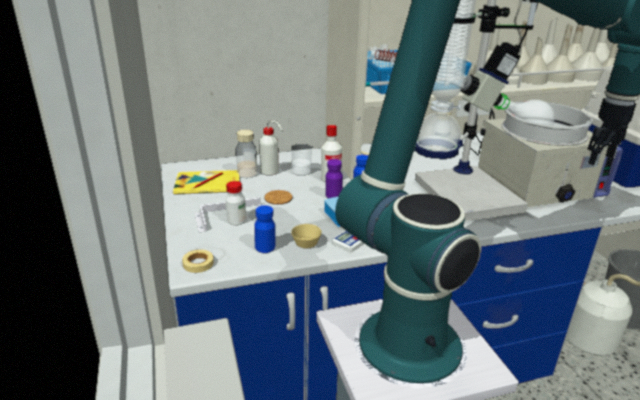

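Top view: image up is +x and left is +y. The corner stop has its corner at (208,153), with the target bottle at (236,175) inside it. The pad is at (296,146), dish (299,240), box (365,200), timer (338,252), tape (194,245), and the evaporator foot corner at about (462,252). Blue bottle look-alikes are at (257,238) and (393,150), and a purple one is at (357,153).

```bash
python3 - <<'E'
from h import *
c=np.load("pics/top0.npy",allow_pickle=True).item(); s=np.load("pics/side0.npy",allow_pickle=True).item()
im=c["color"]; hsv=cv2.cvtColor(im,cv2.COLOR_BGR2HSV); hs=cv2.cvtColor(s["color"],cv2.COLOR_BGR2HSV)
def blob(hsv,win,lo,hi):
    x0,y0,x1,y1=win; m=cv2.inRange(hsv[y0:y1,x0:x1],lo,hi)
    k=max(cv2.findContours(m,cv2.RETR_EXTERNAL,cv2.CHAIN_APPROX_NONE)[0],key=cv2.contourArea)+np.array([x0,y0])
    return k
def show(n,c,k,z):
    r=cv2.minAreaRect(k); (x,y),rad=cv2.minEnclosingCircle(k); e=cv2.fitEllipse(k)
    print(n,"ell",np.round(e[0],1),np.round(e[1],1),"->",ray(c,e[0],z)); return r
k=blob(hsv,(220,160,255,195),(0,140,80),(8,255,255)); show("cap",c,k,.122)
k=blob(hs,(220,175,250,205),(0,140,60),(8,255,255)); show("capside",s,k,.112)
k=blob(hsv,(278,128,315,165),(5,60,60),(25,255,255)); show("pad",c,k,.008)
k=blob(hs,(260,185,297,207),(5,60,60),(25,255,255)); show("padside",s,k,.008)
k=blob(hsv,(280,222,318,260),(12,60,60),(30,255,255)); show("dish",c,k,.036)
k=blob(hsv,(175,228,212,265),(8,50,60),(30,255,255)); show("tape",c,k,.015)
k=blob(hsv,(325,170,405,230),(90,60,60),(115,255,255)); r=show("box",c,k,.042)
b=cv2.boxPoints(r); print(b.round(1),ray(c,b,.042),cv2.contourArea(k)); 
print("foot",ray(c,[(461,253),(461,190)],.0))
print("timer",ray(c,[(338,238),(324,250),(340,268),(352,255)],.016))
print("bluebot",ray(c,(257,238),.12),"bench front",ray(c,[(250,277)],0))
print("stop corner approx",ray(c,[(208,153),(275,153),(208,192)],.025))
crop=lambda x0,y0,w,h,f:cv2.resize(im[y0:y0+h,x0:x0+w],None,fx=f,fy=f,interpolation=cv2.INTER_CUBIC)
cv2.imwrite("pics/crop1.png",crop(190,130,110,80,7))
E
```

```text
cap ell [234.3 173.7] [11.7 13.7] -> [[0.5912 0.2733 0.122 ]]
capside ell [233.6 186.8] [11.2 14.6] -> [[0.5887 0.2748 0.112 ]]
pad ell [295.7 146. ] [28.3 28.9] -> [[0.6967 0.1209 0.008 ]]
padside ell [278.  196.6] [13.4 27.5] -> [[0.6901 0.1251 0.008 ]]
dish ell [298.2 240.7] [26.9 27.3] -> [[0.4229 0.1042 0.036 ]]
tape ell [194.  246.1] [25.5 26.7] -> [[0.401 0.397 0.015]]
box ell [365.5 218.8] [1.5 7. ] -> [[ 0.4877 -0.0807  0.042 ]]
[[362.  218.8]
 [368.9 217.4]
 [369.2 218.8]
 [362.2 220.2]] [[ 0.4875 -0.0708  0.042 ]
 [ 0.4918 -0.0899  0.042 ]
 [ 0.4881 -0.0907  0.042 ]
 [ 0.4838 -0.0716  0.042 ]] 4.0
foot [[ 0.4006 -0.3576  0.    ]
 [ 0.5814 -0.359   0.    ]]
timer [[ 0.4338 -0.0066  0.016 ]
 [ 0.3992  0.032   0.016 ]
 [ 0.3503 -0.0139  0.016 ]
 [ 0.3872 -0.0468  0.016 ]]
bluebot [[0.4245 0.2075 0.12  ]] bench front [[0.3185 0.2386 0.    ]]
stop corner approx [[0.6657 0.3687 0.025 ]
 [0.6706 0.1782 0.025 ]
 [0.5538 0.3631 0.025 ]]
```

View pics/crop1.png

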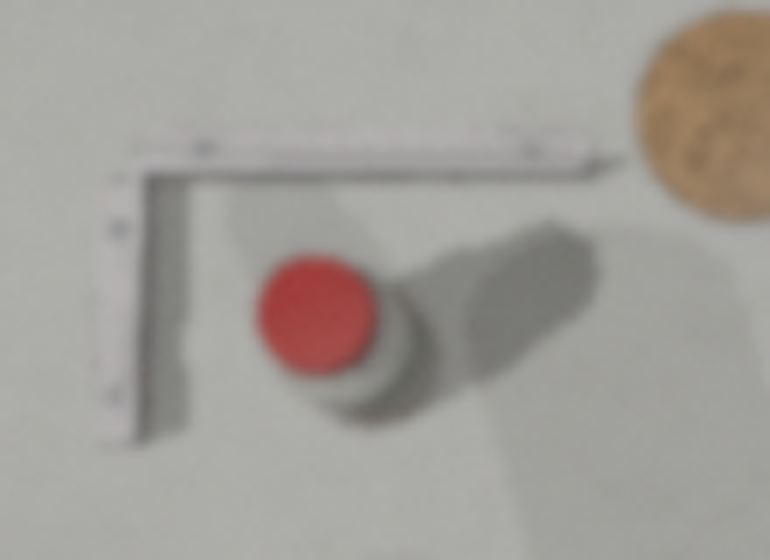

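The crop shows the fence's inner top edges. The corner is at about px (211,154.5), the long fence ends at (274,155) and the short one at (209.5,193). The bottle stands inside.

```bash
cat >> h.py <<'E'
def plan(wps,grip,step=.045):
    """wps: (x,y,z,yaw_deg of tool y); prints calls of <=8 rows relative to the pose at each call's start"""
    st=readout.read_state(); M=R.from_rotvec(st["tcp_rot"]).as_matrix()
    p=np.array(st["tool_pos"]); yaw=np.degrees(np.arctan2(M[1,1],M[0,1])); poses=[]
    print("now",p.round(4),round(yaw,2),"tilt",np.degrees(np.arccos(-M[2,2])).round(2))
    for w in wps:
        q=np.array(w[:3]); dy=(w[3]-yaw+180)%360-180
        n=int(max(np.ceil(np.linalg.norm(q-p)/step),np.ceil(abs(dy)/8),1))
        poses+=[(p+(q-p)*i/n,yaw+dy*i/n) for i in range(1,n+1)]; p,yaw=q,yaw+dy
    p0=np.array(st["tool_pos"]); y0=np.degrees(np.arctan2(M[1,1],M[0,1]))
    for k in range(0,len(poses),8):
        ty=np.radians(y0); Y=np.array([np.cos(ty),np.sin(ty),0]); X=np.cross(Y,[0,0,-1])
        row=[]
        for (q,a) in poses[k:k+8]:
            d=q-p0; row+=[round(float(d@X),3),round(float(d@Y),3),round(float(-d[2]),3),0,0,round(float(y0-a),1),grip]
        print(len(row)//7,row); p0,y0=poses[min(k+7,len(poses)-1)]
E
python3 - <<'E'
from h import *
arc=[(.41*np.cos(np.radians(a)),.41*np.sin(np.radians(a)),.25,a) for a in (-69,-50,-30,-10)]
plan(arc+[(.44,.12,.25,0),(.56,.24,.27,0)],1)
E
```

```text
now [ 0.24   -0.6302  0.2471] -69.15 tilt 0.12
8 [0.0, -0.044, -0.0, 0, 0, -0.0, 1, 0.0, -0.088, -0.001, 0, 0, -0.1, 1, 0.001, -0.132, -0.001, 0, 0, -0.1, 1, 0.001, -0.176, -0.002, 0, 0, -0.1, 1, 0.001, -0.22, -0.002, 0, 0, -0.1, 1, 0.001, -0.264, -0.003, 0, 0, -0.2, 1, 0.034, -0.27, -0.003, 0, 0, -4.9, 1, 0.068, -0.276, -0.003, 0, 0, -9.7, 1]
8 [0.034, 0.0, -0.0, 0, 0, -4.8, 1, 0.068, 0.0, -0.0, 0, 0, -9.5, 1, 0.101, -0.012, -0.0, 0, 0, -14.5, 1, 0.135, -0.024, -0.0, 0, 0, -19.5, 1, 0.168, -0.036, -0.0, 0, 0, -24.5, 1, 0.202, -0.048, -0.0, 0, 0, -29.5, 1, 0.229, -0.07, -0.0, 0, 0, -34.5, 1, 0.257, -0.093, -0.0, 0, 0, -39.5, 1]
8 [0.036, 0.0, -0.0, 0, 0, -5.0, 1, 0.071, -0.0, -0.0, 0, 0, -10.0, 1, 0.11, -0.006, -0.0, 0, 0, -12.0, 1, 0.148, -0.013, -0.0, 0, 0, -14.0, 1, 0.186, -0.019, -0.0, 0, 0, -16.0, 1, 0.225, -0.025, -0.0, 0, 0, -18.0, 1, 0.263, -0.031, -0.0, 0, 0, -20.0, 1, 0.302, -0.013, -0.005, 0, 0, -20.0, 1]
3 [0.03, 0.03, -0.005, 0, 0, 0.0, 1, 0.06, 0.06, -0.01, 0, 0, 0.0, 1, 0.09, 0.09, -0.015, 0, 0, 0.0, 1]
```

Emit:
{"fn": "jog_arm", "kwargs": {
  "deltas": [0,-0.044,0,0,0,0,1,0,-0.088,0,0,0,0,1,0,-0.132,0,0,0,0,1,0,-0.176,0,0,0,0,1,0,-0.22,0,0,0,0,1,0,-0.264,0,0,0,0,1,0.034,-0.27,-0.003,0,0,-5,1,0.068,-0.276,-0.003,0,0,-10,1]
}}

```text
time: 0.9
tool_pos: [0.2049, -0.3473, 0.2512]
tcp_rot: [3.027, 0.836, 0.0]
wrist_force: [0.7, -1.3, -0.4]
width: 1.001
grip_force: 0.0
```

Emit:
{"fn": "jog_arm", "kwargs": {
  "deltas": [0.034,0,0,0,0,-5,1,0.068,0,0,0,0,-9.5,1,0.101,-0.012,0,0,0,-14.5,1,0.135,-0.024,0,0,0,-19.5,1,0.168,-0.036,0,0,0,-24.5,1,0.202,-0.048,0,0,0,-29.5,1,0.229,-0.07,0,0,0,-34.5,1,0.257,-0.093,0,0,0,-39.5,1]
}}

```text
time: 1.7
tool_pos: [0.3787, -0.1357, 0.2509]
tcp_rot: [-2.564, -1.814, 0.001]
wrist_force: [1.0, 0.3, -0.5]
width: 1.0
grip_force: 0.0
```

Emit:
{"fn": "jog_arm", "kwargs": {
  "deltas": [0.036,0,0,0,0,-5,1,0.071,0,0,0,0,-10,1,0.11,-0.006,0,0,0,-12,1,0.148,-0.013,0,0,0,-14,1,0.186,-0.019,0,0,0,-16,1,0.225,-0.025,0,0,0,-18,1,0.263,-0.031,0,0,0,-20,1,0.302,-0.013,-0.005,0,0,-20,1]
}}

```text
time: 2.5
tool_pos: [0.4654, 0.1536, 0.2551]
tcp_rot: [-2.21, -2.23, 0.004]
wrist_force: [0.0, -1.4, 1.2]
width: 1.002
grip_force: 0.0
```

Emit:
{"fn": "jog_arm", "kwargs": {
  "deltas": [0.03,0.03,-0.005,0,0,0,1,0.06,0.06,-0.01,0,0,0,1,0.09,0.09,-0.015,0,0,0,1,0.09,0.09,-0.015,0,0,0,1,0.09,0.09,-0.015,0,0,0,1]
}}

```text
time: 3.0
tool_pos: [0.5571, 0.2426, 0.2701]
tcp_rot: [-2.213, -2.229, 0.004]
wrist_force: [-0.3, 0.1, -0.5]
width: 0.999
grip_force: 0.0
```

```bash
python3 - <<'E'
from h import *
for n in ("wrist","top"):
    c=read_camera(n); cv2.imwrite(f"pics/{n}1.png",c["color"]); np.save(f"pics/{n}1.npy",c,allow_pickle=True)
    print(n,c["origin"],c["fx"])
c=np.load("pics/wrist1.npy",allow_pickle=True).item()
print(proj(c,[(.59,.274,.122),(.695,.123,.008),(.661,.362,.025),(.67,.18,.025),(.44,-.08,.042)]))
st=readout.read_state(); print(st["tool_pos"],st["tcp_rot"],st["time"])
E
```

```text
wrist [0.5563824  0.32075843 0.39671453] 326.1032115645307
top [0.38215006 0.04916716 1.32778922] 465.5688938241145
[[361.  151.1]
 [425.6 250.7]
 [422.   51.8]
 [414.2 214.8]
 [237.4 390.1]]
[0.55633201 0.24151604 0.2704729 ] [-2.21448632 -2.22754724  0.00307639] 3.1
```

View pics/wrist1.png

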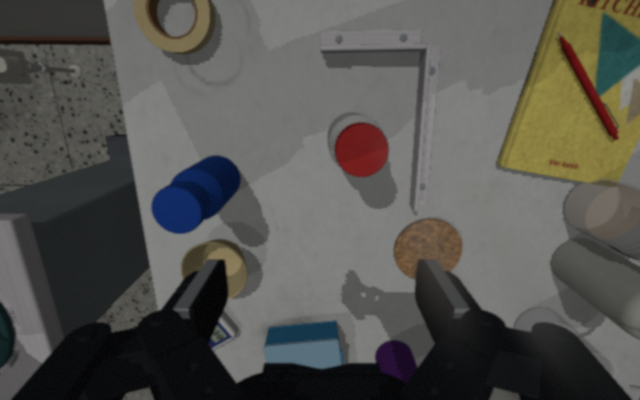

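The wrist view shows the cap at (361,149), pad (428,249), and stop corner at (420,48) with the long fence running down to (416,213). The box is partly visible at (303,345) and the dish is at (214,269).

```bash
python3 - <<'E'
from h import *
c=np.load("pics/wrist1.npy",allow_pickle=True).item(); im=c["color"]; hsv=cv2.cvtColor(im,cv2.COLOR_BGR2HSV)
def blob(hsv,win,lo,hi):
    x0,y0,x1,y1=win; m=cv2.inRange(hsv[y0:y1,x0:x1],lo,hi)
    return max(cv2.findContours(m,cv2.RETR_EXTERNAL,cv2.CHAIN_APPROX_NONE)[0],key=cv2.contourArea)+np.array([x0,y0])
for n,w,lo,hi,z in (("cap",(325,110,400,190),(0,140,60),(8,255,255),.122),("pad",(385,205,475,262),(3,60,40),(25,255,255),.008)):
    e=cv2.fitEllipse(blob(hsv,w,lo,hi)); print(n,e,ray(c,e[0],z))
a=cv2.resize(im[25:225,315:445],None,fx=3,fy=3,interpolation=cv2.INTER_CUBIC)
t=np.load("pics/top1.npy",allow_pickle=True).item(); print(t["color"].shape)
b=cv2.resize(np.load("pics/top0.npy",allow_pickle=True).item()["color"][165:235,325:405],None,fx=5,fy=5,interpolation=cv2.INTER_CUBIC)
o=np.zeros((600,800,3),np.uint8); o[:600,:390]=a; o[:350,395:795]=b; cv2.imwrite("pics/crop2.png",o)
E
```

```text
cap ((360.9674377441406, 149.4043426513672), (50.86317825317383, 52.148983001708984), 1.2987205982208252) [[0.5899 0.2754 0.122 ]]
pad ((428.2589111328125, 242.31497192382812), (44.05908203125, 71.91814422607422), 86.65860748291016) [[0.6972 0.1352 0.008 ]]
(400, 640, 3)
```

View pics/crop2.png

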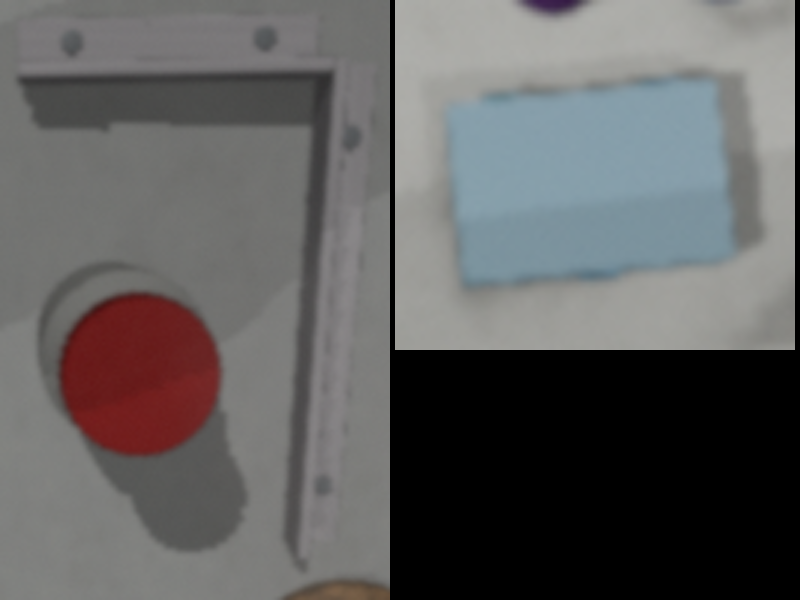

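The left crop gives the fence inner top edges: short from (20,76) to (331,70), long from there to (298,555). The right crop gives the box lid corners: (447,102), (717,77), (736,258), (463,285).

```bash
python3 - <<'E'
from h import *
c=np.load("pics/wrist1.npy",allow_pickle=True).item(); t=np.load("pics/top0.npy",allow_pickle=True).item()
f=ray(c,np.array([(20,76),(331,71),(298,555)])/3-.33+[315,25],.025); print("stop",f)
print("top stop",ray(t,[(210.6,154.3),(274,154.6),(209.4,192.5)],.025))
def info(f):
    l=f[1]-f[2]; s=f[1]-f[0]
    print("len",np.linalg.norm(l),np.linalg.norm(s),"yaw long",np.degrees(np.arctan2(-l[0],l[1])),"short",np.degrees(np.arctan2(s[1],s[0])))
info(f)
b=ray(t,(np.array([(447,102),(717,77),(736,258),(463,285)])-[395,0])/5-.4+[325,165],.042); print("box",b,b.mean(0))
l=b[0]-b[1]+b[3]-b[2]; print("box yaw",np.degrees(np.arctan2(-l[0],l[1])),np.linalg.norm(l)/2,np.linalg.norm(b[0]-b[3]))
# pad circle by edges in wrist full circle: left/right/top extents
st=readout.read_state(); 
plan([(.59,.2745,.20,0),(.59,.2745,.108,0)],1)
E
```

```text
stop [[0.5558 0.3631 0.025 ]
 [0.6638 0.3654 0.025 ]
 [0.6692 0.1867 0.025 ]]
top stop [[0.6621 0.3612 0.025 ]
 [0.6659 0.1809 0.025 ]
 [0.5525 0.3591 0.025 ]]
len 0.1787815706385868 0.10802448796453513 yaw long 1.7308510709804208 short 1.2200034823696715
box [[ 0.5803  0.0059  0.042 ]
 [ 0.5982 -0.1447  0.042 ]
 [ 0.4969 -0.1562  0.042 ]
 [ 0.4781 -0.0051  0.042 ]] [ 0.538375 -0.075025  0.042   ]
box yaw 6.935613368223336 0.1519619853779227 0.10279027191325063
now [0.5563 0.2415 0.2705] 0.34 tilt 0.12
5 [0.016, 0.017, 0.035, 0, 0, 0.2, 1, 0.033, 0.034, 0.07, 0, 0, 0.3, 1, 0.033, 0.034, 0.101, 0, 0, 0.3, 1, 0.033, 0.034, 0.132, 0, 0, 0.3, 1, 0.033, 0.034, 0.162, 0, 0, 0.3, 1]
```

Emit:
{"fn": "jog_arm", "kwargs": {
  "deltas": [0.016,0.017,0.035,0,0,0,1,0.034,0.033,0.07,0,0,0,1,0.034,0.033,0.101,0,0,0,1,0.034,0.033,0.132,0,0,0,1,0.034,0.033,0.162,0,0,0,1,0.034,0.033,0.162,0,0,0,1]
}}

```text
time: 3.7
tool_pos: [0.5854, 0.2736, 0.1041]
tcp_rot: [-2.213, -2.224, 0.015]
wrist_force: [-0.5, -1.7, 0.2]
width: 1.0
grip_force: 0.0
```

Emit:
{"fn": "jog_arm", "kwargs": {
  "deltas": [0,0,0,0,0,0,-1,0,0,0,0,0,0,-1,0,0,0,0,0,0,-1,0,0,0,0,0,0,-1,0,0,0,0,0,0,-1,0,0,0,0,0,0,-1],
  "squeeze": 40
}}

```text
time: 4.3
tool_pos: [0.5917, 0.2772, 0.1124]
tcp_rot: [2.213, 2.227, 0.007]
wrist_force: [-0.8, -1.1, 6.9]
width: 0.529
grip_force: 40.8
```

```bash
python3 - <<'E'
from h import *
st=readout.read_state();z=st["tool_pos"][2];x,y=st["tool_pos"][:2];print(st["tool_pos"],st["wrist_force"],st["tcp_rot"])
plan([(x,y,z+.045,0),(.696,.123,z+.045,0),(.696,.123,z+.009,0)],-1,.03)
E
```

```text
[0.59170862 0.27722737 0.11243961] [-0.78906773 -1.13600259  6.87906541] [2.21346164 2.22702801 0.00663545]
now [0.5917 0.2772 0.1124] 0.35 tilt 0.26
8 [0.0, 0.0, -0.022, 0, 0, 0.2, -1, 0.0, 0.0, -0.045, 0, 0, 0.3, -1, -0.022, 0.015, -0.045, 0, 0, 0.3, -1, -0.044, 0.03, -0.045, 0, 0, 0.3, -1, -0.066, 0.044, -0.045, 0, 0, 0.3, -1, -0.088, 0.059, -0.045, 0, 0, 0.3, -1, -0.111, 0.074, -0.045, 0, 0, 0.3, -1, -0.133, 0.089, -0.045, 0, 0, 0.3, -1]
3 [-0.022, 0.015, -0.0, 0, 0, 0.0, -1, -0.022, 0.015, 0.018, 0, 0, 0.0, -1, -0.022, 0.015, 0.036, 0, 0, 0.0, -1]
```

Emit:
{"fn": "jog_arm", "kwargs": {
  "deltas": [0,0,-0.022,0,0,0,-1,0,0,-0.045,0,0,0,-1,-0.022,0.015,-0.045,0,0,0,-1,-0.044,0.03,-0.045,0,0,0,-1,-0.066,0.044,-0.045,0,0,0,-1,-0.088,0.059,-0.045,0,0,0,-1,-0.111,0.074,-0.045,0,0,0,-1,-0.133,0.089,-0.045,0,0,0,-1]
}}

```text
time: 5.1
tool_pos: [0.6805, 0.143, 0.1548]
tcp_rot: [2.214, 2.228, 0.001]
wrist_force: [-0.1, 0.3, -2.1]
width: 0.527
grip_force: 41.5
```

Emit:
{"fn": "jog_arm", "kwargs": {
  "deltas": [-0.022,0.015,0,0,0,0,-1,-0.022,0.015,0,0,0,0,-1,-0.022,0.015,0,0,0,0,-1,-0.022,0.015,0,0,0,0,-1]
}}

```text
time: 5.5
tool_pos: [0.6945, 0.1227, 0.1543]
tcp_rot: [-2.214, -2.228, 0.0]
wrist_force: [0.3, 0.2, -2.3]
width: 0.528
grip_force: 41.4
```

```bash
python3 - <<'E'
from h import *
for n in ("wrist","side"):
    c=read_camera(n); np.save(f"pics/{n}2.npy",c,allow_pickle=True)
    if n=="wrist": a=c["color"][::1]
    else: b=c["color"][140:240,200:360]
o=np.zeros((600,640,3),np.uint8); o[:400]=a; o[400:,:320]=cv2.resize(b,(320,200),interpolation=cv2.INTER_CUBIC); cv2.imwrite("pics/hold.png",o)
print(readout.read_state()["tool_pos"],readout.read_state()["width"])
E
```

```text
[0.69444445 0.12300247 0.15429801] 0.526324500108012
```

View pics/hold.png

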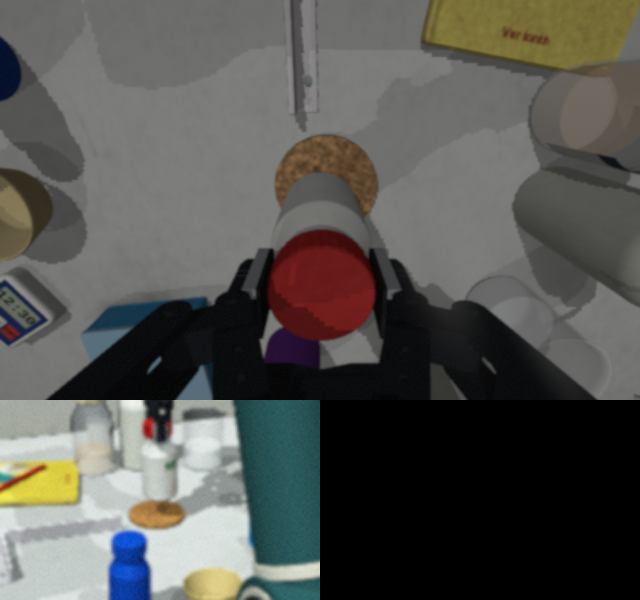

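The bottle is gripped by the cap and held upright. The pad circle spans columns 275–378 with its top at row 134, so its centre is at about (326.5,185.5).

```bash
python3 - <<'E'
from h import *
c=np.load("pics/wrist2.npy",allow_pickle=True).item()
print("pad",ray(c,(326.5,185.5),.008), "r",ray(c,[(275,185),(378,185),(326,134)],.008), "cap",ray(c,(322,286),.122+.042))
E
```

```text
pad [[0.6988 0.1243 0.008 ]] r [[0.6541 0.1245 0.008 ]
 [0.7435 0.125  0.008 ]
 [0.6979 0.1685 0.008 ]] cap [[0.6944 0.1248 0.164 ]]
```

Emit:
{"fn": "jog_arm", "kwargs": {
  "deltas": [0,0.003,0.012,0,0,0,-1,0,0.003,0.022,0,0,0,-1,0,0.003,0.03,0,0,0,-1,0,0.003,0.033,0,0,0,-1,0,0.003,0.035,0,0,0,-1,0,0.003,0.035,0,0,0,-1]
}}

```text
time: 6.2
tool_pos: [0.6971, 0.1224, 0.1206]
tcp_rot: [-2.213, -2.227, 0.002]
wrist_force: [-5.5, -0.8, 9.0]
width: 0.528
grip_force: 42.7
```

Emit:
{"fn": "jog_arm", "kwargs": {
  "deltas": [0,0,-0.002,0,0,0,0.2,0,0,-0.002,0,0,0,0.4,0,0,-0.002,0,0,0,1,0,0,-0.002,0,0,0,1,0,0,-0.002,0,0,0,1,0,0,-0.04,0,0,0,1,0,0,-0.08,0,0,0,1,0,0,-0.12,0,0,0,1]
}}

```text
time: 7.0
tool_pos: [0.6976, 0.122, 0.2397]
tcp_rot: [-2.214, -2.227, 0.002]
wrist_force: [0.5, -0.1, -0.1]
width: 1.001
grip_force: 0.0
```

```bash
python3 - <<'E'
from h import *
c=read_camera("top"); t=c
hsv=cv2.cvtColor(c["color"],cv2.COLOR_BGR2HSV)
for n in ("wrist","side"):
    c=read_camera(n); np.save(f"pics/{n}3.npy",c,allow_pickle=True)
    hsv=cv2.cvtColor(c["color"],cv2.COLOR_BGR2HSV); print(n)
    m=cv2.inRange(hsv,(0,140,60),(8,255,255))
    for k in cv2.findContours(m,cv2.RETR_EXTERNAL,cv2.CHAIN_APPROX_NONE)[0]:
        if cv2.contourArea(k)>60:
            e=cv2.fitEllipse(k); print(cv2.boundingRect(k),ray(c,e[0],.130 if n=="wrist" else .12))
print(readout.read_state()["tool_pos"])
plan([(.56,-.205,.24,7),(.56,-.205,.045,7)],0.6)
E
```

```text
wrist
(555, 199, 64, 50) [[0.9213 0.1006 0.13  ]]
(285, 169, 55, 57) [[0.6954 0.1219 0.13  ]]
(504, 0, 13, 18) [[0.8292 0.257  0.13  ]]
side
(272, 159, 14, 11) [[0.6938 0.121  0.12  ]]
[0.70068163 0.12241428 0.24471058]
now [0.7007 0.1224 0.2447] 0.34 tilt 0.52
8 [-0.041, -0.018, 0.001, 0, 0, -0.8, 0.6, -0.082, -0.036, 0.001, 0, 0, -1.7, 0.6, -0.122, -0.053, 0.002, 0, 0, -2.5, 0.6, -0.163, -0.071, 0.002, 0, 0, -3.3, 0.6, -0.204, -0.089, 0.003, 0, 0, -4.2, 0.6, -0.245, -0.107, 0.004, 0, 0, -5.0, 0.6, -0.286, -0.125, 0.004, 0, 0, -5.8, 0.6, -0.327, -0.143, 0.005, 0, 0, -6.7, 0.6]
5 [0.0, 0.0, 0.039, 0, 0, 0.0, 0.6, 0.0, 0.0, 0.078, 0, 0, 0.0, 0.6, 0.0, 0.0, 0.117, 0, 0, 0.0, 0.6, 0.0, 0.0, 0.156, 0, 0, 0.0, 0.6, 0.0, 0.0, 0.195, 0, 0, 0.0, 0.6]
```

Emit:
{"fn": "jog_arm", "kwargs": {
  "deltas": [-0.041,-0.02,0,0,0,-1,0.6,-0.082,-0.04,0,0,0,-2,0.6,-0.123,-0.06,0,0,0,-3,0.6,-0.164,-0.08,0,0,0,-4,0.6,-0.205,-0.1,0,0,0,-5,0.6,-0.246,-0.12,0,0,0,-6,0.6,-0.287,-0.14,0,0,0,-6.6,0.6,-0.302,-0.149,0,0,0,-6.6,0.6]
}}

```text
time: 7.95
tool_pos: [0.5483, -0.1837, 0.2377]
tcp_rot: [-2.085, -2.348, 0.003]
wrist_force: [-0.5, -0.6, 0.2]
width: 0.797
grip_force: 0.0
```

Emit:
{"fn": "jog_arm", "kwargs": {
  "deltas": [0,0,0,0,0,0,0.6,0,0,0,0,0,0,0.6]
}}

```text
time: 8.15
tool_pos: [0.5506, -0.1803, 0.2384]
tcp_rot: [-2.083, -2.35, -0.001]
wrist_force: [0.1, 0.0, 0.1]
width: 0.802
grip_force: 0.0
```

```bash
python3 - <<'E'
from h import *
c=read_camera("wrist"); np.save("pics/wrist4.npy",c,allow_pickle=True); cv2.imwrite("pics/wrist4.png",c["color"])
print(readout.read_state()["tool_pos"])
b=np.array([( 0.5803,0.0059,.042),(.5982,-.1447,.042),(.4969,-.1562,.042),(.4781,-.0051,.042)]); print(proj(c,b))
E
```

```text
[ 0.55104317 -0.17981836  0.23860755]
[[382.7 -35. ]
 [373.7 144.7]
 [270.6 144.1]
 [261.2 -36.7]]
```

View pics/wrist4.png

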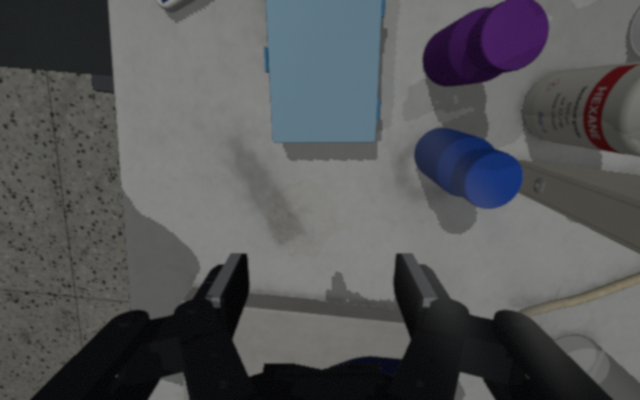

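The box's trailing lid corners are at (272,142) and (377,142), within 2–3 px of prediction. The jaws are centred on the box end, and the blue bottle stands clear to the right.

```bash
python3 - <<'E'
from h import *
c=np.load("pics/wrist4.npy",allow_pickle=True).item()
b=ray(c,[(272,142),(377,142),(267,0),(382,0),(415,150)],.042); print(b)
e=(b[0]+b[1])/2; d=(b[2]+b[3])/2-e; yaw=np.degrees(np.arctan2(-d[0],d[1])); a=np.radians(yaw); u=np.array([-np.sin(a),np.cos(a)])
bc=e[:2]+.076*u; print(e,yaw,bc)
def tp(x,y,yw,off=.087):
    a=np.radians(yw); return (x+off*np.sin(a),y-off*np.cos(a),.03,yw)
p=tp(*bc,yaw,.105)
plan([(p[0],p[1],.12,yaw),p],.4,.04)
E
```

```text
[[ 0.4981 -0.154   0.042 ]
 [ 0.601  -0.1417  0.042 ]
 [ 0.4848 -0.0317  0.042 ]
 [ 0.5842 -0.0198  0.042 ]
 [ 0.6398 -0.145   0.042 ]]
[ 0.54955 -0.14785  0.042  ] 7.026813263966918 [ 0.54025263 -0.07242084]
now [ 0.551  -0.1798  0.2386] 6.96 tilt 0.07
6 [0.001, 0.001, 0.04, 0, 0, -0.0, 0.4, 0.002, 0.002, 0.079, 0, 0, -0.0, 0.4, 0.003, 0.002, 0.119, 0, 0, -0.1, 0.4, 0.003, 0.002, 0.149, 0, 0, -0.1, 0.4, 0.003, 0.002, 0.179, 0, 0, -0.1, 0.4, 0.003, 0.002, 0.209, 0, 0, -0.1, 0.4]
```

Emit:
{"fn": "jog_arm", "kwargs": {
  "deltas": [0.001,0.001,0.04,0,0,0,0.4,0.002,0.002,0.08,0,0,0,0.4,0.002,0.002,0.12,0,0,0,0.4,0.002,0.002,0.15,0,0,0,0.4,0.002,0.002,0.18,0,0,0,0.4,0.002,0.002,0.208,0,0,0,0.4,0.002,0.002,0.208,0,0,0,0.4]
}}

```text
time: 8.9
tool_pos: [0.5494, -0.1754, 0.0265]
tcp_rot: [-2.074, -2.347, 0.005]
wrist_force: [-0.7, 0.1, -0.1]
width: 0.7
grip_force: 0.0
```

```bash
cat >> h.py <<'E'
def tp(x,y,yw,off=.087,z=.03):
    a=np.radians(yw); return (x+off*np.sin(a),y-off*np.cos(a),z,yw)
E
python3 - <<'E'
from h import *
print(readout.read_state()["width"])
plan([tp(*w) for w in [(.540,-.0724,6.9),(.537,-.045,3.5),(.537,-.01,-1),(.540,.03,-5),(.547,.11,-6)]],.4,.018)
E
```

```text
0.6999374750045433
now [ 0.5494 -0.1754  0.0265] 7.07 tilt 0.54
8 [0.016, 0.003, -0.003, 0, 0, 0.2, 0.4, 0.03, 0.001, -0.003, 0, 0, 1.9, 0.4, 0.044, -0.002, -0.003, 0, 0, 3.6, 0.4, 0.062, -0.003, -0.003, 0, 0, 5.8, 0.4, 0.08, -0.004, -0.003, 0, 0, 8.1, 0.4, 0.093, -0.004, -0.003, 0, 0, 9.4, 0.4, 0.106, -0.003, -0.003, 0, 0, 10.7, 0.4, 0.12, -0.002, -0.003, 0, 0, 12.1, 0.4]
5 [0.016, -0.0, -0.0, 0, 0, 0.2, 0.4, 0.032, -0.001, -0.0, 0, 0, 0.4, 0.4, 0.048, -0.001, -0.0, 0, 0, 0.6, 0.4, 0.064, -0.001, -0.0, 0, 0, 0.8, 0.4, 0.08, -0.002, -0.0, 0, 0, 1.0, 0.4]
```

Emit:
{"fn": "jog_arm", "kwargs": {
  "deltas": [0.016,0.002,0,0,0,0,0.4,0.03,0.001,0,0,0,2,0.4,0.044,-0.001,0,0,0,3.6,0.4,0.062,-0.002,0,0,0,5.8,0.4,0.08,-0.003,0,0,0,8,0.4,0.093,-0.003,0,0,0,9.4,0.4,0.106,-0.003,0,0,0,10.7,0.4,0.12,-0.002,0,0,0,12,0.4]
}}

```text
time: 9.7
tool_pos: [0.5377, -0.0583, 0.0338]
tcp_rot: [2.315, 2.119, 0.004]
wrist_force: [0.5, -1.7, -0.7]
width: 0.699
grip_force: 0.8
```

```bash
cat >> h.py <<'E'
def box(c,win,z=.042):
    x0,y0,x1,y1=win; m=cv2.inRange(cv2.cvtColor(c["color"],cv2.COLOR_BGR2HSV)[y0:y1,x0:x1],(95,40,90),(112,150,255))
    k=max(cv2.findContours(m,cv2.RETR_EXTERNAL,cv2.CHAIN_APPROX_NONE)[0],key=cv2.contourArea)+np.array([x0,y0])
    b=cv2.boxPoints(cv2.minAreaRect(k)); P=ray(c,b,z); e=[P[1]-P[0],P[2]-P[1]]; l=max(e,key=np.linalg.norm)
    l=l*np.sign(l[1]); print("box",P.mean(0),"yaw",np.degrees(np.arctan2(-l[0],l[1])).round(2),[np.linalg.norm(v).round(4) for v in e],b.round(1).tolist())
E
python3 - <<'E'
from h import *
c=read_camera("wrist"); np.save("pics/wrist5.npy",c,allow_pickle=True); cv2.imwrite("pics/wrist5.png",c["color"])
t0=np.load("pics/top0.npy",allow_pickle=True).item(); box(t0,(320,165,410,235))
t=read_camera("top"); np.save("pics/top5.npy",t,allow_pickle=True); cv2.imwrite("pics/top5.png",t["color"]); box(t,(240,165,410,235))
st=readout.read_state(); print(st["tool_pos"],st["wrist_force"],st["time"])
E
```

```text
box [ 0.53695 -0.07475  0.042  ] yaw 7.06 [np.float64(0.1521), np.float64(0.1072)] [[334.79998779296875, 184.8000030517578], [388.8999938964844, 179.60000610351562], [392.5, 217.60000610351562], [338.3999938964844, 222.89999389648438]]
box [0.541375 0.04455  0.042   ] yaw -8.11 [np.float64(0.1066), np.float64(0.1163)] [[297.20001220703125, 213.89999389648438], [303.3999938964844, 176.39999389648438], [344.5, 183.1999969482422], [338.20001220703125, 220.6999969482422]]
[ 0.53756475 -0.05739245  0.03357157] [-0.11847374 -0.70865685 -0.03499818] 9.8
```

View pics/wrist5.png

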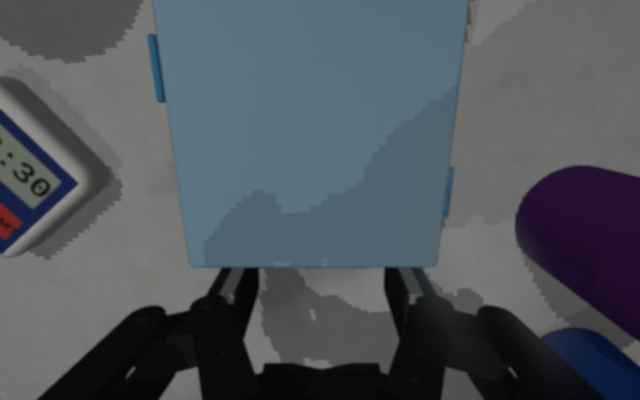

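The box's trailing edge sits level at row 266, parallel with the jaws, and the timer and purple bottle are clear.

```bash
python3 - <<'E'
from h import *
plan([tp(*w) for w in [(.552,.10,-6),(.565,.21,-5),(.569,.255,-2),(.569,.278,1)]],.4,.02)
E
```

```text
now [ 0.5376 -0.0574  0.0336] -4.91 tilt 0.2
8 [0.018, -0.0, 0.001, 0, 0, 0.3, 0.4, 0.036, -0.0, 0.002, 0, 0, 0.5, 0.4, 0.053, -0.001, 0.003, 0, 0, 0.8, 0.4, 0.071, -0.001, 0.004, 0, 0, 1.1, 0.4, 0.09, 0.0, 0.004, 0, 0, 0.9, 0.4, 0.108, 0.001, 0.004, 0, 0, 0.8, 0.4, 0.126, 0.002, 0.004, 0, 0, 0.6, 0.4, 0.145, 0.003, 0.004, 0, 0, 0.4, 0.4]
7 [0.018, 0.001, -0.0, 0, 0, -0.2, 0.4, 0.037, 0.001, -0.0, 0, 0, -0.3, 0.4, 0.052, 0.003, -0.0, 0, 0, -1.3, 0.4, 0.067, 0.004, -0.0, 0, 0, -2.3, 0.4, 0.082, 0.006, -0.0, 0, 0, -3.3, 0.4, 0.094, 0.007, -0.0, 0, 0, -4.8, 0.4, 0.106, 0.008, -0.0, 0, 0, -6.3, 0.4]
```

Emit:
{"fn": "jog_arm", "kwargs": {
  "deltas": [0.018,0,0.001,0,0,0.3,0.4,0.036,0,0.002,0,0,0.5,0.4,0.053,-0.001,0.003,0,0,0.8,0.4,0.071,-0.001,0.003,0,0,1,0.4,0.09,0,0.003,0,0,1,0.4,0.108,0.001,0.003,0,0,0.8,0.4,0.126,0.002,0.003,0,0,0.6,0.4,0.145,0.003,0.003,0,0,0.4,0.4]
}}

```text
time: 10.6
tool_pos: [0.5539, 0.0847, 0.0308]
tcp_rot: [2.32, 2.113, 0.004]
wrist_force: [-0.7, -4.2, 2.8]
width: 0.704
grip_force: 2.2
```

Emit:
{"fn": "jog_arm", "kwargs": {
  "deltas": [0.018,0.001,0,0,0,0,0.4,0.037,0.001,0,0,0,0,0.4,0.052,0.003,0,0,0,-1.3,0.4,0.067,0.004,0,0,0,-2.3,0.4,0.082,0.006,0,0,0,-3.3,0.4,0.094,0.007,0,0,0,-4.8,0.4,0.106,0.008,0,0,0,-6.3,0.4]
}}

```text
time: 11.3
tool_pos: [0.5705, 0.19, 0.0286]
tcp_rot: [2.202, 2.24, 0.001]
wrist_force: [-0.1, -5.5, 4.1]
width: 0.701
grip_force: 2.4
```

```bash
python3 - <<'E'
from h import *
c=read_camera("wrist"); cv2.imwrite("pics/wrist6.png",c["color"])
t=read_camera("top"); np.save("pics/top6.npy",t,allow_pickle=True)
st=readout.read_state(); print(st["tool_pos"],st["wrist_force"],st["time"])
o=np.zeros((600,640,3),np.uint8); o[:300,:480]=cv2.resize(c["color"],(480,300)); o[300:,:640]=cv2.resize(t["color"][130:270,175:474],(640,300),interpolation=cv2.INTER_CUBIC); cv2.imwrite("pics/v6.png",o)
E
```

```text
[0.57019687 0.19130896 0.02817659] [-0.22194403 -0.78314186 -0.763297  ] 11.4
```

View pics/v6.png

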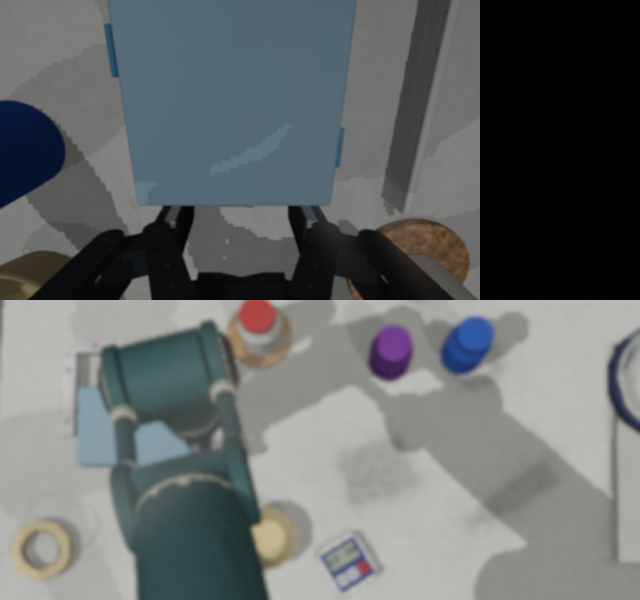

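The box lies straight beside the long fence, a few mm short of the short fence. The pad bottle, dish, timer and tape are undisturbed. Next I push it in +x from its open long side.

```bash
python3 - <<'E'
from h import *
plan([(.57,.17,.03,.5),(.57,.165,.18,.5),(.482,.287,.18,-88.5),(.482,.287,.03,-88.5)],.4,.045)
E
```

```text
now [0.5702 0.1913 0.0282] 0.94 tilt 0.09
8 [-0.021, -0.001, -0.002, 0, 0, 0.4, 0.4, -0.023, -0.001, -0.039, 0, 0, 0.4, 0.4, -0.024, -0.001, -0.077, 0, 0, 0.4, 0.4, -0.025, -0.001, -0.114, 0, 0, 0.4, 0.4, -0.026, -0.001, -0.152, 0, 0, 0.4, 0.4, -0.016, -0.008, -0.152, 0, 0, 7.9, 0.4, -0.006, -0.015, -0.152, 0, 0, 15.3, 0.4, 0.005, -0.022, -0.152, 0, 0, 22.7, 0.4]
8 [0.007, -0.011, -0.0, 0, 0, 7.4, 0.4, 0.013, -0.021, -0.0, 0, 0, 14.8, 0.4, 0.02, -0.032, -0.0, 0, 0, 22.2, 0.4, 0.027, -0.042, -0.0, 0, 0, 29.7, 0.4, 0.034, -0.053, -0.0, 0, 0, 37.1, 0.4, 0.04, -0.063, -0.0, 0, 0, 44.5, 0.4, 0.047, -0.074, -0.0, 0, 0, 51.9, 0.4, 0.054, -0.085, -0.0, 0, 0, 59.3, 0.4]
5 [-0.006, -0.011, -0.0, 0, 0, 7.4, 0.4, -0.006, -0.011, 0.038, 0, 0, 7.4, 0.4, -0.006, -0.011, 0.075, 0, 0, 7.4, 0.4, -0.006, -0.011, 0.112, 0, 0, 7.4, 0.4, -0.006, -0.011, 0.15, 0, 0, 7.4, 0.4]
```

Emit:
{"fn": "jog_arm", "kwargs": {
  "deltas": [-0.021,-0.001,0,0,0,0.4,0.4,-0.023,-0.001,-0.039,0,0,0.4,0.4,-0.024,-0.001,-0.077,0,0,0.4,0.4,-0.025,-0.001,-0.114,0,0,0.4,0.4,-0.026,-0.001,-0.152,0,0,0.4,0.4,-0.016,-0.008,-0.152,0,0,8,0.4,-0.006,-0.015,-0.152,0,0,15.3,0.4,0.005,-0.022,-0.152,0,0,22.7,0.4]
}}

```text
time: 12.2
tool_pos: [0.5471, 0.1945, 0.18]
tcp_rot: [-2.606, -1.752, -0.0]
wrist_force: [0.5, -0.2, -0.4]
width: 0.697
grip_force: 0.0
```

Emit:
{"fn": "jog_arm", "kwargs": {
  "deltas": [0.007,-0.011,0,0,0,7.4,0.4,0.013,-0.021,0,0,0,14.8,0.4,0.02,-0.032,0,0,0,22.2,0.4,0.027,-0.042,0,0,0,29.7,0.4,0.034,-0.053,0,0,0,37.1,0.4,0.04,-0.063,0,0,0,44.5,0.4,0.047,-0.074,0,0,0,52,0.4,0.054,-0.085,0,0,0,59.3,0.4]
}}

```text
time: 13.0
tool_pos: [0.4878, 0.2763, 0.1793]
tcp_rot: [-3.132, -0.234, 0.003]
wrist_force: [0.5, 1.0, -0.2]
width: 0.7
grip_force: 0.0
```

Emit:
{"fn": "jog_arm", "kwargs": {
  "deltas": [-0.006,-0.011,0,0,0,7.4,0.4,-0.006,-0.011,0,0,0,7.4,0.4,-0.006,-0.011,0,0,0,7.4,0.4]
}}

```text
time: 13.3
tool_pos: [0.4809, 0.2857, 0.1797]
tcp_rot: [3.141, 0.046, -0.001]
wrist_force: [0.5, 0.6, -0.5]
width: 0.703
grip_force: 0.0
```

```bash
python3 - <<'E'
from h import *
c=read_camera("wrist"); np.save("pics/wrist7.npy",c,allow_pickle=True); box(c,(0,0,640,330))
s=read_camera("side"); hsv=cv2.cvtColor(s["color"],cv2.COLOR_BGR2HSV)
m=cv2.inRange(hsv[200:255,245:285],(108,150,40),(125,255,255)); x,y,w,h=cv2.boundingRect(m); print("bluebottle side base",x+245,y+200,w,h,ray(s,(x+245+w/2,y+200+h-4),0))
print("proj home corners",proj(c,[(.615,.287,.042),(.5687,.278,.042)]))
plan([(.482,.287,.03,-88.5)],.4)
E
```

```text
box [0.56465  0.277625 0.042   ] yaw 1.18 [np.float64(0.1084), np.float64(0.1502)] [[227.8000030517578, 155.1999969482422], [229.10000610351562, 5.5], [439.1000061035156, 7.300000190734863], [437.79998779296875, 157.0]]
bluebottle side base 255 206 20 47 [[0.4219 0.2218 0.    ]]
proj home corners [[323.2  11.8]
 [333.2  80.6]]
now [0.4814 0.2853 0.1799] -88.45 tilt 0.03
4 [0.0, -0.0, 0.037, 0, 0, 0.0, 0.4, 0.0, -0.001, 0.075, 0, 0, 0.0, 0.4, 0.0, -0.001, 0.112, 0, 0, 0.0, 0.4, 0.001, -0.002, 0.15, 0, 0, 0.1, 0.4]
```

Emit:
{"fn": "jog_arm", "kwargs": {
  "deltas": [0.006,-0.008,0.037,0,0,0,0.7,0.006,-0.008,0.075,0,0,0,0.7,0.006,-0.008,0.112,0,0,0,0.7,0.006,-0.008,0.15,0,0,0,0.7,0.006,-0.008,0.15,0,0,0,0.7]
}}

```text
time: 13.9
tool_pos: [0.4827, 0.2906, 0.0245]
tcp_rot: [3.136, 0.04, -0.017]
wrist_force: [-1.3, -0.7, 0.6]
width: 0.857
grip_force: 0.0
```

Emit:
{"fn": "jog_arm", "kwargs": {
  "deltas": [0.01,0,0,0,0,0,0.7,0.02,0,0,0,0,0,0.7,0.03,0,0,0,0,0,0.7,0.038,0,0,0,0,0,0.7,0.046,0,0,0,0,0,0.7,0.053,0,0,0,0,0,0.7,0.058,0,0,0,0,0,0.7]
}}

```text
time: 14.6
tool_pos: [0.5458, 0.2954, 0.0308]
tcp_rot: [-3.141, -0.039, -0.0]
wrist_force: [-3.9, 0.1, 3.7]
width: 0.849
grip_force: 2.4
```

Emit:
{"fn": "jog_arm", "kwargs": {
  "deltas": [0.003,0,0,0,0,0,0.7,0.006,0,0,0,0,0,0.7,0.009,0,0,0,0,0,0.7,0.009,0,0,0,0,0,0.7]
}}

```text
time: 15.0
tool_pos: [0.5545, 0.2954, 0.0301]
tcp_rot: [-3.141, -0.04, -0.001]
wrist_force: [-2.7, -0.2, 2.7]
width: 0.849
grip_force: 1.3
```

Emit:
{"fn": "jog_arm", "kwargs": {
  "deltas": [0.002,0,0,0,0,0,0.7,0.004,0,0,0,0,0,0.7,0.006,0,0,0,0,0,0.7,0.006,0,0,0,0,0,0.7]
}}

```text
time: 15.4
tool_pos: [0.5547, 0.2954, 0.0299]
tcp_rot: [3.139, 0.039, -0.018]
wrist_force: [-19.4, 0.7, 13.5]
width: 0.849
grip_force: 9.8
```

```bash
python3 - <<'E'
from h import *
plan([(.52,.295,.03,-88.5),(.52,.295,.18,-88.5),(.597,.162,.18,1.5),(.597,.162,.03,1.5)],0,.045)
E
```

```text
now [0.5547 0.2954 0.0299] -88.58 tilt 0.65
8 [-0.035, -0.0, -0.0, 0, 0, -0.1, 0, -0.035, -0.0, -0.038, 0, 0, -0.1, 0, -0.035, -0.0, -0.075, 0, 0, -0.1, 0, -0.035, -0.0, -0.113, 0, 0, -0.1, 0, -0.035, -0.0, -0.15, 0, 0, -0.1, 0, -0.029, 0.011, -0.15, 0, 0, -7.6, 0, -0.022, 0.022, -0.15, 0, 0, -15.1, 0, -0.016, 0.033, -0.15, 0, 0, -22.6, 0]
8 [0.001, 0.013, -0.0, 0, 0, -7.5, 0, 0.003, 0.025, -0.0, 0, 0, -15.0, 0, 0.004, 0.038, -0.0, 0, 0, -22.5, 0, 0.005, 0.051, -0.0, 0, 0, -30.0, 0, 0.007, 0.064, -0.0, 0, 0, -37.5, 0, 0.008, 0.076, -0.0, 0, 0, -45.0, 0, 0.009, 0.089, -0.0, 0, 0, -52.5, 0, 0.011, 0.102, -0.0, 0, 0, -60.0, 0]
5 [-0.01, 0.008, -0.0, 0, 0, -7.5, 0, -0.01, 0.008, 0.038, 0, 0, -7.5, 0, -0.01, 0.008, 0.075, 0, 0, -7.5, 0, -0.01, 0.008, 0.112, 0, 0, -7.5, 0, -0.01, 0.008, 0.15, 0, 0, -7.5, 0]
```

Emit:
{"fn": "jog_arm", "kwargs": {
  "deltas": [-0.035,0,0,0,0,0,0.7,-0.035,0,-0.038,0,0,0,0,-0.035,0,-0.075,0,0,0,0,-0.035,0,-0.113,0,0,0,0,-0.035,0,-0.15,0,0,0,0,-0.029,0.011,-0.15,0,0,-7.6,0,-0.022,0.022,-0.15,0,0,-15,0,-0.016,0.033,-0.15,0,0,-22.5,0]
}}

```text
time: 16.2
tool_pos: [0.5467, 0.2621, 0.1812]
tcp_rot: [3.071, 0.661, 0.007]
wrist_force: [0.4, -0.0, -0.8]
width: 0.501
grip_force: 0.0
```

Emit:
{"fn": "jog_arm", "kwargs": {
  "deltas": [0.001,0.013,0,0,0,-7.5,0,0.003,0.025,0,0,0,-15,0,0.004,0.038,0,0,0,-22.5,0,0.005,0.051,0,0,0,-30,0,0.007,0.064,0,0,0,-37.5,0,0.008,0.076,0,0,0,-45,0,0.009,0.089,0,0,0,-52.5,0,0.011,0.102,0,0,0,-60,0]
}}

```text
time: 17.0
tool_pos: [0.5978, 0.1728, 0.1803]
tcp_rot: [2.328, 2.106, 0.003]
wrist_force: [0.0, -0.5, 0.1]
width: 0.495
grip_force: 0.0
```

Emit:
{"fn": "jog_arm", "kwargs": {
  "deltas": [-0.01,0.004,0,0,0,-7.5,0,-0.01,0.004,0,0,0,-7.5,0,-0.01,0.004,0,0,0,-7.5,0]
}}

```text
time: 17.3
tool_pos: [0.5999, 0.163, 0.1802]
tcp_rot: [2.197, 2.245, 0.001]
wrist_force: [-0.3, -0.0, -0.1]
width: 0.504
grip_force: 0.0
```

```bash
python3 - <<'E'
from h import *
c=read_camera("wrist"); np.save("pics/wrist8.npy",c,allow_pickle=True); box(c,(100,0,540,330))
hsv=cv2.cvtColor(c["color"],cv2.COLOR_BGR2HSV); m=cv2.inRange(hsv,(0,140,60),(8,255,255))
for k in cv2.findContours(m,cv2.RETR_EXTERNAL,cv2.CHAIN_APPROX_NONE)[0]:
    if cv2.contourArea(k)>200: print("cap",cv2.boundingRect(k),ray(c,cv2.fitEllipse(k)[0],.13))
plan([(.597,.162,.03,1.5)],0)
E
```

```text
box [0.61675 0.25455 0.042  ] yaw -88.79 [np.float64(0.1041), np.float64(0.1004)] [[273.0, 0.0], [419.0, 0.0], [419.0, 141.0], [273.0, 141.0]]
cap (434, 254, 72, 63) [[0.6937 0.1283 0.13  ]]
now [0.5997 0.1633 0.1802] 1.29 tilt 0.05
4 [-0.0, -0.001, 0.038, 0, 0, -0.1, 0, -0.001, -0.001, 0.075, 0, 0, -0.1, 0, -0.001, -0.002, 0.113, 0, 0, -0.2, 0, -0.001, -0.003, 0.15, 0, 0, -0.2, 0]
```

Emit:
{"fn": "jog_arm", "kwargs": {
  "deltas": [0,-0.003,0.038,0,0,0,0,0,-0.003,0.075,0,0,0,0,0,-0.003,0.113,0,0,0,0,0,-0.003,0.15,0,0,0,0,0,-0.003,0.15,0,0,0,0]
}}

```text
time: 17.85
tool_pos: [0.5909, 0.1624, 0.0242]
tcp_rot: [-2.19, -2.244, 0.015]
wrist_force: [-1.3, 0.8, -0.7]
width: 0.499
grip_force: 0.0
```

Emit:
{"fn": "jog_arm", "kwargs": {
  "deltas": [0.01,0,0,0,0,0,0,0.02,0,0,0,0,0,0,0.026,0,0,0,0,0,0,0.03,0,0,0,0,0,0,0.034,0,0,0,0,0,0,0.037,0,0,0,0,0,0,0.039,0,0,0,0,0,0,0.039,0,0,0,0,0,0]
}}

```text
time: 18.65
tool_pos: [0.5959, 0.2021, 0.0307]
tcp_rot: [2.193, 2.249, 0.001]
wrist_force: [1.3, -3.1, 1.3]
width: 0.498
grip_force: 1.4
```

Emit:
{"fn": "jog_arm", "kwargs": {
  "deltas": [0.002,0,0,0,0,0,0,0.004,0,0,0,0,0,0,0.006,0,0,0,0,0,0,0.006,0,0,0,0,0,0]
}}

```text
time: 19.05
tool_pos: [0.596, 0.2027, 0.0305]
tcp_rot: [2.189, 2.246, -0.008]
wrist_force: [2.2, -21.3, 7.9]
width: 0.497
grip_force: 11.0
```

Emit:
{"fn": "jog_arm", "kwargs": {
  "deltas": [-0.02,0,0,0,0,0,0,-0.045,0,0,0,0,0,0,-0.045,0,-0.04,0,0,0,0,-0.045,0,-0.08,0,0,0,0,-0.045,0,-0.12,0,0,0,0,-0.045,0,-0.16,0,0,0,0,-0.045,0,-0.2,0,0,0,0,-0.045,0,-0.24,0,0,0,0]
}}

```text
time: 19.85
tool_pos: [0.5954, 0.1637, 0.2708]
tcp_rot: [-2.191, -2.248, 0.001]
wrist_force: [0.8, -0.6, 0.3]
width: 0.5
grip_force: 0.0
```

Emit:
{"fn": "jog_arm", "kwargs": {
  "deltas": [-0.02,-0.03,-0.01,0,0,0,0,-0.04,-0.06,-0.02,0,0,0,0,-0.04,-0.06,-0.02,0,0,0,0,-0.04,-0.06,-0.02,0,0,0,0]
}}

```text
time: 20.25
tool_pos: [0.5369, 0.1219, 0.2901]
tcp_rot: [-2.193, -2.248, -0.002]
wrist_force: [-0.4, -0.5, -0.1]
width: 0.499
grip_force: 0.0
```

```bash
python3 - <<'E'
from h import *
c=read_camera("wrist"); np.save("pics/wrist9.npy",c,allow_pickle=True)
t=read_camera("top"); np.save("pics/top9.npy",t,allow_pickle=True)
st=readout.read_state(); print(st["tool_pos"],st["wrist_force"],st["time"]); box(c,(100,0,540,330)); box(t,(200,140,300,220))
for n,cc in(("w",c),("t",t)): print(n,proj(cc,[(.615,.287,.042),(.663,.363,.025)]))
o=np.zeros((600,640,3),np.uint8); o[:400]=c["color"]; o[400:]=cv2.resize(t["color"][130:270,175:475],(640,298),interpolation=cv2.INTER_CUBIC)[:200]; cv2.imwrite("pics/v9.png",o)
E
```

```text
[0.53746569 0.12214105 0.28937584] [-0.00555937 -0.16664683 -0.29041744] 20.35
box [0.6172 0.2521 0.042 ] yaw -88.64 [np.float64(0.105), np.float64(0.0797)] [[349.0, 0.0], [453.0, 0.0], [453.0, 83.0], [349.0, 83.0]]
box [0.6121   0.320075 0.042   ] yaw -87.5 [np.float64(0.0786), np.float64(0.1079)] [[209.0, 152.0], [237.0, 152.0], [237.0, 190.0], [209.0, 190.0]]
w [[402.3   5.1]
 [454.1 -75.8]]
t [[234.9 170.2]
 [210.  154. ]]
```

View pics/v9.png

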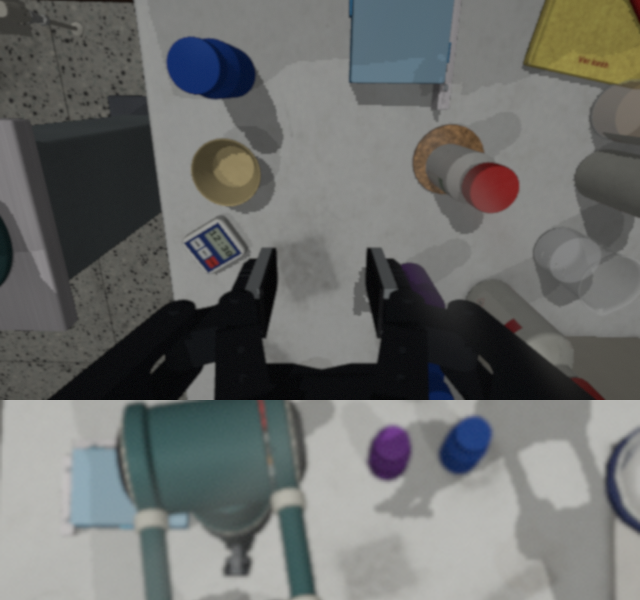

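The box is flush along the long fence, with trailing corners at (350,82) and (446,82). The bottle stands on the pad, and the dish and timer are in place. I'll check the numbers before handing in.

```bash
python3 - <<'E'
from h import *
c=np.load("pics/wrist9.npy",allow_pickle=True).item(); t=np.load("pics/top9.npy",allow_pickle=True).item()
m=cv2.inRange(cv2.cvtColor(c["color"],cv2.COLOR_BGR2HSV),(95,40,90),(112,150,255))
E=[]
for r in (5,20,35,50,65,78):
    x=np.flatnonzero(m[r,300:500])+300; E.append((x[0],r,x[-1]+1,r))
E=np.array(E); L=ray(c,E[:,:2],.042); Rr=ray(c,E[:,2:],.042); print(L,Rr)
for P in (L,Rr): print(np.degrees(np.arctan(-np.polyfit(P[:,1],P[:,0],1)[0])).round(2))
print("trailing end",ray(c,[(352,83),(444,83)],.042))
mt=cv2.inRange(cv2.cvtColor(t["color"],cv2.COLOR_BGR2HSV),(95,40,90),(112,150,255))
print("top leading edge",[ray(t,(200+np.flatnonzero(mt[r,200:240])[0],r),.042)[0] for r in (160,170,180)])
E
```

```text
[[0.561  0.2858 0.042 ]
 [0.5658 0.2724 0.042 ]
 [0.5655 0.2584 0.042 ]
 [0.5662 0.2441 0.042 ]
 [0.5659 0.2295 0.042 ]
 [0.5645 0.2164 0.042 ]] [[0.6664 0.2884 0.042 ]
 [0.6674 0.2748 0.042 ]
 [0.6674 0.2609 0.042 ]
 [0.6705 0.2466 0.042 ]
 [0.6684 0.2319 0.042 ]
 [0.6681 0.2189 0.042 ]]
2.15
1.71
trailing end [[0.568  0.2114 0.042 ]
 [0.6677 0.2138 0.042 ]]
top leading edge [array([0.6422, 0.358 , 0.042 ]), array([0.6138, 0.3565, 0.042 ]), array([0.5854, 0.3579, 0.042 ])]
```

```bash
python3 -c "
from h import *
print(finish_job())"
```

```text
the job is handed in; nothing more can be done
None
```

The job is handed in: the bottle stands upright on the cork pad within a few mm of its centre, and the parts box sits flush against both fences (firm contact felt on each) with the dish and timer seen in place at the end; the tape roll was last seen undisturbed before the final two pushes, and no verdict came back.

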